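# Lock the parcel scale for carrying

## Robot

A 6-joint arm with a two-finger parallel gripper is mounted at the origin on the work surface. World frame = base frame: x ahead of the robot, y to its left, z up, the work surface at z = 0. Lengths are in m, angles in rad, forces in N, time in s.
With the tool pointing down it reaches from about 0.375 to 0.75 m from the base axis. Payload 9 kg.
Tool frame: the origin (TCP) lies between the finger pads; the fingertips stand 19 mm ahead of it and the grasp point (between the pads) is the TCP; z points along the fingers, y is the direction in which the jaws open and shut (so a half turn about z gives the same grasp; the last joint's range is limited). The gripper opens to 85 mm and grips with 20 to 120 N. Pads are 22 mm wide; open, the fingers measure 114 mm over their backs; the gripper's body (76 mm by 85 mm) begins 54 mm behind the grasp point. The pads swing forward as they close: fully open they stand 13 mm farther back than shut.
Start: joints at [1.048, 0.104, 0.097, 1.564, 0, 1.353], TCP at [0.18, 0.572, 0.25] pointing down, gripper open.
Joint ranges: [-2.99, 2.99], [-0.84, 1.86], [-1.1, 1.16], [-1.84, 2.11], [-1.51, 1.56], [-3.14, 3.14]. Speed limits (rad/s): [2.22, 2.22, 2.57, 3.14, 3.14, 3.14].

## Interface

Orientations are given as a unit quaternion [x, y, z, w].
In Python, from rig import robot gives the robot as it stands. The module is installed in compiled form; this text tells all that it offers.
- The arm moves only by the tool apply_moves, never from a script. Its argument "plan" is a list of rows, each a list of 3 entries, a list of its own where there are three numbers: the finger opening in mm, from 0 to 85.4, then the shift along the tool's x, y, z in mm, then the turn about the tool's z in rad. A call has 1 to 20 rows; each row is the pose to reach, as a shift and turn from the pose commanded when the call began, along the tool's axes at that moment; what a row does not reach only later rows make up. A row lasts 1/8 s, in which the tool goes at most 62.5 mm and 10.7 degrees, less where a joint would pass 70% of its speed; a pose out of reach is approached as far as the arm can. A call with a gripper value outside its range is refused whole. The fingers move at their own pace and stop on an object; "newtons" is the grip in N (left out, the last holds). Time passes only in rows, so rows that repeat a pose let the fingers close. It gives the time, the measured TCP pose, the force and the opening at its end, in the units of the state.
- robot.sense(): the state, without advancing time (a new reading comes with each control period).
- robot.get_image(name): name is "side" or "top"; returns (picture, depth): 384x512x3 uint8, blue, green, red; 384x512 float32, m along the optical axis (not along the pixel's ray), 0 where there is no reading.
- robot.camera_params(name): a dict with "K" (3x3 intrinsics, pixels), "D" ([k1, k2, p1, p2, k3] as OpenCV has them; the pictures are not rectified), "extrinsics" (4x4, takes a point from camera to world coordinates). Camera axes: x right, y up, looking along -z (the intrinsics and any distortion apply to the point x, -y, -z); pixel columns grow to the right and rows downward; lengths in m; the calibration is good to about 2 mm. A picture is of the moment at which its call begins. camera_params takes no time and is no camera call.
- robot.sign_off(): hands the job in, once; it reports no verdict.
Trained networks look in the newest picture that a camera, given by its name, has taken for a name from the list of things; names that differ only in an ending like _2 or _b are one class to them, and where a whole thing is asked for, a point or a joint stands for the part that bears it (a point fixed in the world has none). Each returns a list of dicts, best first, with "conf" (0 to 1); they miss things now and then, are a little off and sometimes report something else, mostly with a low value. They report only what shows in the picture. A call takes as long as a camera call. They do not tell look-alikes from the thing itself.
- robot.boxes_of(name, camera): "position" ([column, row] as shares, 0 to 1, of the picture: columns of its width, rows of its height, amid what is visible of it).
- robot.regions_of(name, camera): "region" (384x512 bool, what is visible of it) and "position" ([column, row] as shares, 0 to 1, of the picture: columns of its width, rows of its height, amid what is visible of it).
The state is a dict: "clock": time; "joint_pos": joint angles; "joint_velocities": joint speeds; "joint_efforts": joint torques, N m; "ee_pos": TCP position; "tcp_rot": TCP orientation; "contact_force": force on the tool from outside, world axes, zero at the start; "moment": the same for the moment, N m; "width": finger opening in m.
Only numpy, scipy, OpenCV 4.12 (cv2) and the standard library are available. Lean on these libraries where they do the work, as an engineer would, in place of code of your own. Each camera call takes 0.05 s, during which the arm holds its last target.

## Task

Lock the parcel scale before it is carried away: take the lock pin out of its holder, put its tip into the lane on the scale's front shoulder and slide it along the black cover strip with light pressure until it drops into the hidden socket. Push it fully home, let go and leave it standing there upright. Press on the scale only gently, well under 20 N, and do not disturb the other things on the bench.

Things in the scene. Friction and masses are not known exactly. Their poses are not given: they have to be found in the camera images.
- scale: Grey box-shaped parcel scale fixed on the bench, 240 (its x) x 300 (its y) mm, 70 high, with a flat steel weighing pan, 8 mm higher, on its +x part. Origin: centre of its underside; z up. In its -x shoulder, beside a dark display window, is the lock lane, a straight groove whose floor is a black cover strip.
- lane_mid (a point): Middle of the lane, on the strip's surface at rest, 65 mm above the bench. Axes as the scale's: y along the lane, z up. The lane is 90 mm long, 16 wide, 5 deep, with rigid walls. The socket under the strip is as wide as the lane, 14.5 mm long along it and 20 deep; its centre lies anywhere within 27 mm of this point to either side along the lane.
- lane_end_left (a point): The lane's +y end, on the strip's surface. The strip is sprung: it starts to sink at about 1.5 N, then gives 1 mm per 2 N, to a stop 6 mm down at about 13 N; the socket's bottom rides on the same springs. Pushed along the lane with more than about 12 N, the strip shifts.
- lane_end_right (a point): The lane's -y end, on the strip's surface. The socket's mouth is shut by a flush shutter of the same black plastic that cannot be told from the strip by eye; it gives way at less than 1 N and follows the pin down to the bottom.
- pin: Lock pin, 95 mm long, 0.14 to 0.24 kg: round steel shaft, 12 mm across and 50 long, its lowest 4 mm tapering to a flat 6 mm tip; above it a square grey handle, 20 x 20 mm, 45 long. Origin: centre of the tip; z towards the handle; x and y square to the handle's faces. At the start it stands in its holder. Fully home, its handle's lower end is 25 mm above the scale's shoulder.
- pin_tip (a point): Centre of the pin's flat tip.
- pin_handle (a point): Centre of the pin's square handle, 72.5 mm above the tip.
- holder: Fixed dark wooden block 60 x 60 mm, 40 high, with one square hole, 13.6 mm wide and 25 deep, in its middle, in which the pin stands. Origin: centre of its underside.
- small_parcel: Bystander: small cardboard carton, 70 x 75 mm, 45 high. Origin: centre of its underside.
- label_roll: Bystander: roll of white labels standing flat on its end, 84 mm across, 40 high. Origin: centre of its underside.
- scanner: Bystander: handheld scanner lying on the bench, about 190 mm long, 34 high. Origin: on its underside, near the middle.
Not all that is in view belongs to the job. What is meant by the pin is not red, and is the smaller of those in its own colour.

How it is judged:
On the way, in this order (a step that is already met when the one before it is completed fails the run):
1. the pin is out of its holder (z of pin_tip in the frame of holder above 0.045 m), for 0.1 s.
2. the pin's tip is in the lane, bearing on the cover strip or in the socket, for half a second (z of pin_tip in the frame of scale below 0.069 m and x of pin_tip in the frame of lane_mid between -0.008 and 0.008 m and y of pin_tip in the frame of lane_mid between -0.045 and 0.045 m and contact force between pin and scale above 0.2 N), for 0.5 s.
At the end, for the whole second after the job is handed in: The pin stands at rest in the socket within the lane, its tip at least 16 mm below the strip's surface at rest (the socket is 20 mm deep), within 0.3 rad of upright, let go (z of pin_tip in the frame of lane_mid below -0.016 m and x of pin_tip in the frame of lane_mid between -0.008 and 0.008 m and y of pin_tip in the frame of lane_mid between -0.045 and 0.045 m and angle between pin's own z axis and vertical below 0.3 rad and linear speed of pin below 0.02 m/s); the robot touches nothing.
It fails at once if the pin presses on the scale with more than 20 N (contact force between pin and scale above 20 N).
It fails at once if the robot presses on the scale with more than 20 N (contact force between any of the fingers, the arm and scale above 20 N).
It fails at once if a bystander is moved by more than 30 mm (distance of any of small_parcel, label_roll, scanner from where it was at the start of the episode above 0.03 m).
It also fails if it takes over 67 s, if anything falls off the work surface, if the arm or the gripper's body presses on something with over 40 N, if the wrist force passes 120 N, or if a joint passes its speed limit or range.

## Working session

There is one attempt and no reset: what is moved stays moved. The work goes in short steps, Python scripts to look and compute and a tool call to move; the robot and the scene stay as the last step left them, time stands still between calls to the robot, and variables do not carry over. Pictures are saved under pics/ and viewed, and the job is handed in when it is done.

Besides the shell and the picture viewer there is one more tool, called after "Emit:" by a JSON object that holds its "op" and its "data". apply_moves: Moves the arm, as the interface text tells. Its arguments: {"type":"object","properties":{"plan":{"type":"array","items":{"type":"array"}},"newtons":{"type":"number"}},"required":["plan"]}

```bash
mkdir -p pics; cat > h.py <<'E'
import numpy as np, cv2
from rig import robot
def grab(n,tag):
    im,d=robot.get_image(n); cv2.imwrite(f'pics/{tag}.png',im); np.save(f'pics/{tag}.npy',d); return im,d
def world(cam,u,v,depth):
    p=robot.camera_params(cam);K=np.array(p['K']);D=np.array(p['D']);E=np.array(p['extrinsics'])
    u=np.atleast_1d(u).astype(float);v=np.atleast_1d(v).astype(float)
    n=cv2.undistortPoints(np.stack([u,v],-1).reshape(-1,1,2),K,D).reshape(-1,2)
    d=np.atleast_1d(depth)
    c=np.stack([n[:,0]*d,-n[:,1]*d,-d,np.ones(len(n))],-1)
    return (c@E.T)[:,:3]
def atz(cam,u,v,z):
    a=world(cam,u,v,1.0)
    o=np.array(robot.camera_params(cam)['extrinsics'])[:3,3]
    r=a-o; return o+r*((z-o[2])/r[:,2:])
E
python3 - <<'E'
from h import *
for n in('side','top'):
    grab(n,n+'0'); p=robot.camera_params(n); print(n,np.round(p['K'],1).tolist(),np.round(p['extrinsics'],3).tolist())
    for t in ('pin','holder','scale','lane_mid','lane_end_left','lane_end_right','pin_handle'):
        print(t,[(round(b['conf'],2),round(b['position'][0]*512),round(b['position'][1]*384)) for b in robot.boxes_of(t,n)])
print(robot.sense())
E
```

```text
side [[366.5, 0.0, 258.0], [0.0, 366.5, 191.5], [0.0, 0.0, 1.0]] [[0.936, 0.235, -0.262, 0.276], [-0.352, 0.651, -0.673, -0.628], [0.013, 0.722, 0.692, 0.732], [0.0, 0.0, 0.0, 1.0]]
pin [(0.61, 247, 320), (0.59, 318, 278), (0.54, 283, 289), (0.42, 271, 198)]
holder [(0.75, 279, 313)]
scale [(0.67, 268, 195), (0.24, 286, 291)]
lane_mid [(0.88, 270, 194)]
lane_end_left [(0.57, 271, 198)]
lane_end_right [(0.85, 267, 196)]
pin_handle [(0.78, 245, 324), (0.53, 284, 291), (0.48, 318, 278), (0.29, 270, 198)]
top [[398.8, 0.0, 259.6], [0.0, 398.8, 186.1], [0.0, 0.0, 1.0]] [[0.027, 0.993, -0.114, 0.404], [-1.0, 0.028, 0.009, -0.006], [0.012, 0.114, 0.993, 1.189], [0.0, 0.0, 0.0, 1.0]]
pin [(0.69, 374, 245), (0.58, 351, 180), (0.51, 358, 210)]
holder [(0.75, 350, 211)]
scale [(0.77, 241, 179)]
lane_mid [(0.68, 238, 176)]
lane_end_left [(0.96, 239, 173)]
lane_end_right [(0.79, 238, 175), (0.75, 352, 208)]
pin_handle [(0.62, 375, 244), (0.5, 358, 210), (0.48, 349, 180)]
{'clock': 0.8, 'joint_pos': array([1.04830100e+00, 1.04063911e-01, 9.73446185e-02, 1.56387639e+00,
       7.84015029e-06, 1.35305152e+00]), 'joint_velocities': array([-1.41336337e-03,  6.58649182e-04,  4.36385609e-04,  8.16117784e-04,
        9.82636725e-05, -2.32513624e-04]), 'joint_efforts': array([-1.87839847e-03, -5.56719089e+01,  5.03745890e+01,  5.41242680e-04,
       -3.17982040e-04,  6.05362203e-06]), 'ee_pos': array([0.18007674, 0.57239938, 0.25037641]), 'tcp_rot': array([1.51786295e-01, 9.88413330e-01, 9.49444901e-05, 3.26337768e-05]), 'contact_force': array([-0.10108773, -0.16968008, -0.3053889 ]), 'moment': array([-0.03417069, -0.02669977,  0.02841176]), 'width': 0.08516916654301342}
```

```bash
python3 - <<'E'
import cv2
a=cv2.imread('pics/side0.png');b=cv2.imread('pics/top0.png')
cv2.imwrite('pics/side0c.png',cv2.resize(a[230:384,180:400],None,fx=3.6,fy=3.6,interpolation=2))
cv2.imwrite('pics/top0c.png',cv2.resize(b[100:270,180:420],None,fx=3.3,fy=3.3,interpolation=2))
E
```

```text
(no output)
```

View pics/side0.png

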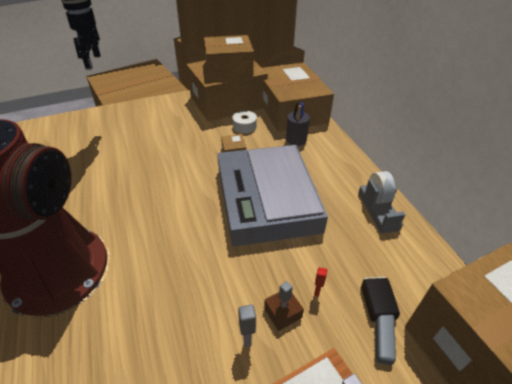

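View pics/top0.png

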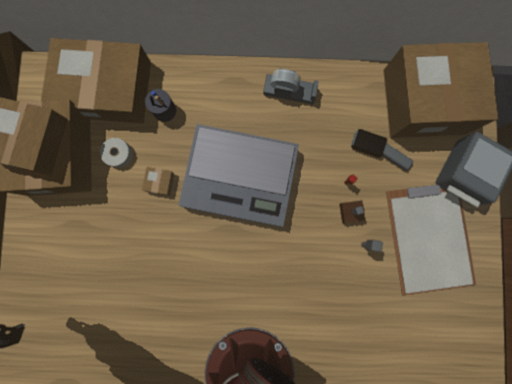

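View pics/side0c.png

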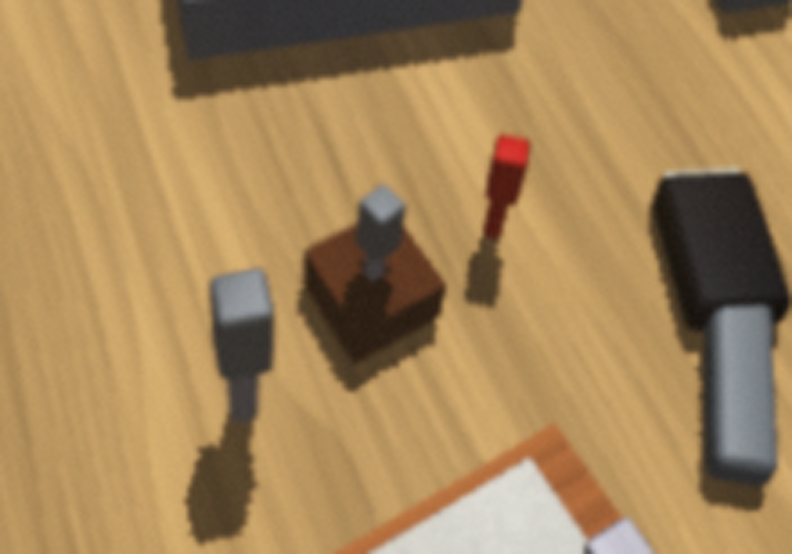

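View pics/top0c.png

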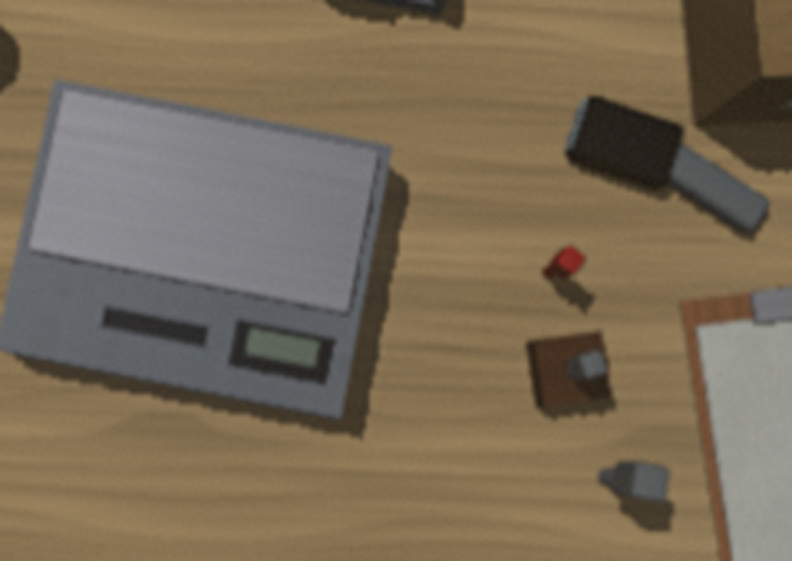

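The candidates are a grey pin in the holder (side 284,290; top 358,210), a larger grey pin standing free (side 247,320; top 374,245) and a red one (side 318,278; top 351,180). The one meant is the grey pin in the holder: it isn't red, and it is the smaller of the two greys. The enlarged crop confirms this. Next I measure the handle, holder and lane.

```bash
python3 - <<'E'
from h import *
for cam in('top','side'):
    im=cv2.imread(f'pics/{cam}0.png');d=np.load(f'pics/{cam}0.npy')
    vv,uu=np.mgrid[0:384,0:512]
    W=world(cam,uu.ravel(),vv.ravel(),d.ravel()).reshape(384,512,3); np.save(f'pics/W{cam}.npy',W)
    ok=d>0
    z=W[...,2]
    m=ok&(z<0.02)&(z>-.02); print(cam,'bench z',np.median(z[m]))
    box={'top':(335,190,372,230),'side':(262,270,310,335)}[cam]
    sub=np.zeros_like(ok);sub[box[1]:box[3],box[0]:box[2]]=1
    for nm,lo,hi in(('handle top',.1,.125),('holder top',.033,.047)):
        m=sub&ok&(z>lo)&(z<hi); P=W[m]; print(nm,m.sum(),P.mean(0).round(4),cv2.minAreaRect((P[:,:2]*1000).astype(np.float32)), np.median(P[:,2]))
    # shoulder of scale / dark lane
    sh=ok&(z>.06)&(z<.073)
    if cam=='top': sub=(uu>170)&(uu<310)&(vv>120)&(vv<235)
    else: sub=(uu>215)&(uu<330)&(vv>140)&(vv<250)
    allm=sub&ok&(z>.06)&(z<.085)
    print('scale top',allm.sum(),cv2.minAreaRect((W[allm][:,:2]*1000).astype(np.float32)))
    pan=sub&ok&(z>.075)&(z<.085); print('pan',cv2.minAreaRect((W[pan][:,:2]*1000).astype(np.float32)),np.median(W[pan][:,2]))
    g=cv2.cvtColor(im,cv2.COLOR_BGR2GRAY)
    lb=(208,190,247,210) if cam=='top' else (230,165,248,196)
    s=np.zeros_like(ok);s[lb[1]:lb[3],lb[0]:lb[2]]=1
    m=s&(g<55); n=m.sum()
    y,x=np.nonzero(m); P=atz(cam,x,y,.067); print('lane',n,g[lb[1]:lb[3],lb[0]:lb[2]].min(),cv2.minAreaRect((P[:,:2]*1000).astype(np.float32)),P.mean(0))
    y,x=np.nonzero(m);print(x.min(),x.max(),y.min(),y.max())
    for t in ('lane_mid','lane_end_left','lane_end_right'):
        for b in robot.boxes_of(t,cam)[:1]: print(t,b['conf'],atz(cam,b['position'][0]*512,b['position'][1]*384,.065).round(4))
a=cv2.imread('pics/side0.png');b=cv2.imread('pics/top0.png')
x=cv2.resize(a[260:340,255:325],(560,640)[::1] ,interpolation=2)[:400]
y=cv2.resize(b[185:235,330:390],None,fx=9,fy=9,interpolation=2)[:400]
cv2.imwrite('pics/crop1.png',x);cv2.imwrite('pics/crop2.png',y)
cv2.imwrite('pics/crop3.png',np.vstack([cv2.resize(b[185:215,200:290],None,fx=8,fy=8),cv2.resize(a[160:200,220:290],(720,411))[:300]])[:600])
E
```

```text
top bench z -9.636569962112596e-05
handle top 58 [ 0.4695 -0.2881  0.1084] ((469.7161560058594, -289.0806884765625), (19.63245964050293, 20.479724884033203), 18.913318634033203) 0.108601185962928
holder top 355 [ 0.4688 -0.2858  0.0395] ((469.6427001953125, -289.3822937011719), (60.0034065246582, 61.20905303955078), 8.634077072143555) 0.039627075989546956
scale top 8858 ((564.8610229492188, 44.28276062011719), (300.62884521484375, 240.73287963867188), 80.21240997314453)
pan ((562.8763427734375, 41.21803283691406), (290.5860290527344, 235.5948944091797), 80.21369171142578) 0.07777162814117244Traceback (most recent call last):
  File "<stdin>", line 24, in <module>
  File "h.py", line 13, in atz
    a=world(cam,u,v,1.0)
  File "h.py", line 10, in world
    c=np.stack([n[:,0]*d,-n[:,1]*d,-d,np.ones(len(n))],-1)
    raise ValueError('all input arrays must have the same shape')
ValueError: all input arrays must have the same shape
```

```bash
sed -i 's/d=np.atleast_1d(depth)$/d=np.broadcast_to(np.atleast_1d(depth),n[:,0].shape)/' h.py; python3 - <<'E'
from h import *
for cam in('top','side'):
    im=cv2.imread(f'pics/{cam}0.png');d=np.load(f'pics/{cam}0.npy')
    vv,uu=np.mgrid[0:384,0:512]
    W=world(cam,uu.ravel(),vv.ravel(),d.ravel()).reshape(384,512,3)
    ok=d>0
    z=W[...,2]
    m=ok&(z<0.02)&(z>-.02); print(cam,'bench z',np.median(z[m]))
    box={'top':(335,190,372,230),'side':(262,270,310,335)}[cam]
    sub=np.zeros_like(ok);sub[box[1]:box[3],box[0]:box[2]]=1
    for nm,lo,hi in(('handle top',.102,.125),('holder top',.033,.047)):
        m=sub&ok&(z>lo)&(z<hi); P=W[m]; print(nm,m.sum(),P.mean(0).round(4),cv2.minAreaRect((P[:,:2]*1000).astype(np.float32)), np.median(P[:,2]))
    if cam=='top': sub=(uu>170)&(uu<310)&(vv>120)&(vv<235)
    else: sub=(uu>215)&(uu<330)&(vv>140)&(vv<250)
    allm=sub&ok&(z>.06)&(z<.085)
    print('scale top',allm.sum(),cv2.minAreaRect((W[allm][:,:2]*1000).astype(np.float32)))
    pan=sub&ok&(z>.0755)&(z<.085); print('pan',cv2.minAreaRect((W[pan][:,:2]*1000).astype(np.float32)),np.median(W[pan][:,2]))
    g=cv2.cvtColor(im,cv2.COLOR_BGR2GRAY)
    lb=(208,190,247,210) if cam=='top' else (230,165,248,196)
    s=np.zeros_like(ok);s[lb[1]:lb[3],lb[0]:lb[2]]=1
    m=s&(g<60); n=m.sum()
    y,x=np.nonzero(m); P=atz(cam,x,y,.067); print('lane',n,g[lb[1]:lb[3],lb[0]:lb[2]].min(),cv2.minAreaRect((P[:,:2]*1000).astype(np.float32)),P.mean(0))
    print(x.min(),x.max(),y.min(),y.max())
    for t in ('lane_mid','lane_end_left','lane_end_right'):
        for b in robot.boxes_of(t,cam)[:1]: print(t,b['conf'],atz(cam,b['position'][0]*512,b['position'][1]*384,.065).round(4))
a=cv2.imread('pics/side0.png');b=cv2.imread('pics/top0.png')
cv2.imwrite('pics/crop1.png',cv2.resize(a[270:340,255:325],None,fx=8,fy=8,interpolation=2))
cv2.imwrite('pics/crop2.png',cv2.resize(b[185:235,330:390],None,fx=9,fy=9,interpolation=2))
cv2.imwrite('pics/crop3.png',np.vstack([cv2.resize(b[185:215,200:290],None,fx=8,fy=8),cv2.resize(a[160:200,220:290],(720,411))[:300]])[:600])
E
```

```text
top bench z -9.636569962112596e-05
handle top 56 [ 0.4695 -0.2884  0.1087] ((469.7161560058594, -289.0806884765625), (19.63245964050293, 20.479724884033203), 18.913318634033203) 0.10862929133117338
holder top 355 [ 0.4688 -0.2858  0.0395] ((469.6427001953125, -289.3822937011719), (60.0034065246582, 61.20905303955078), 8.634077072143555) 0.039627075989546956
scale top 8858 ((564.8610229492188, 44.28276062011719), (300.62884521484375, 240.73287963867188), 80.21240997314453)
pan ((565.1774291992188, 41.658897399902344), (284.37554931640625, 237.5206298828125), 81.49800872802734) 0.0779458100069933
lane 159 41 ((495.5970458984375, 76.47267150878906), (87.39543151855469, 14.39769458770752), 80.24960327148438) [0.49553433 0.07638783 0.067     ]
211 242 194 203
lane_mid 0.68 [[0.5611 0.0454 0.065 ]]
lane_end_left 0.96 [[0.5681 0.0425 0.065 ]]
lane_end_right 0.79 [[0.5624 0.0477 0.065 ]]
side bench z -0.0004387631192449559
handle top 109 [ 0.4679 -0.2907  0.1087] ((468.88946533203125, -290.0002136230469), (20.00654411315918, 19.638996124267578), 17.432157516479492) 0.10933425568910626
holder top 665 [ 0.4652 -0.2959  0.0392] ((468.7176818847656, -289.47784423828125), (61.76216125488281, 62.61068344116211), 8.993979454040527) 0.03924315545525703
scale top 7057 ((563.9500732421875, 44.825645446777344), (308.3613586425781, 242.1663818359375), 80.36334228515625)
pan ((601.4403686523438, 36.293128967285156), (280.8185729980469, 144.55816650390625), 80.603515625) 0.07728700416528078
lane 105 34 ((494.2441711425781, 78.87498474121094), (82.91832733154297, 13.533117294311523), 80.30970764160156) [0.49405801 0.07725817 0.067     ]
235 243 170 190
lane_mid 0.88 [[ 5.531e-01 -1.000e-04  6.500e-02]]
lane_end_left 0.57 [[ 0.5503 -0.0153  0.065 ]]
lane_end_right 0.85 [[ 0.5428 -0.0048  0.065 ]]
```

View pics/crop1.png

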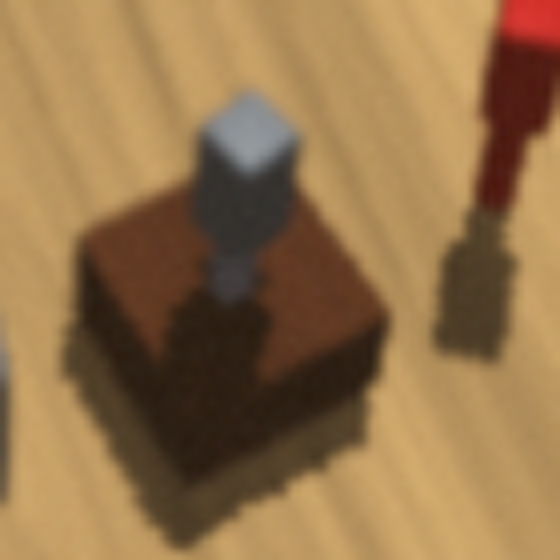

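View pics/crop2.png

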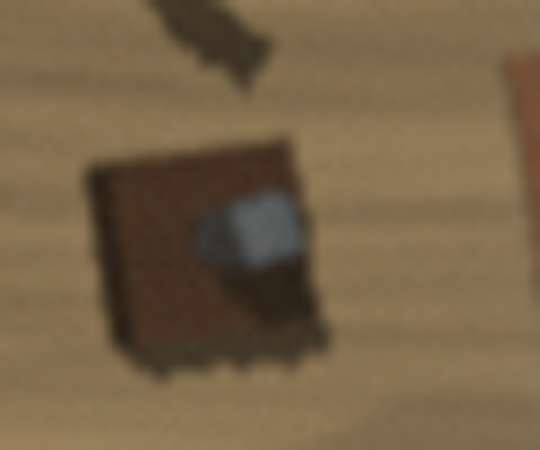

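View pics/crop3.png

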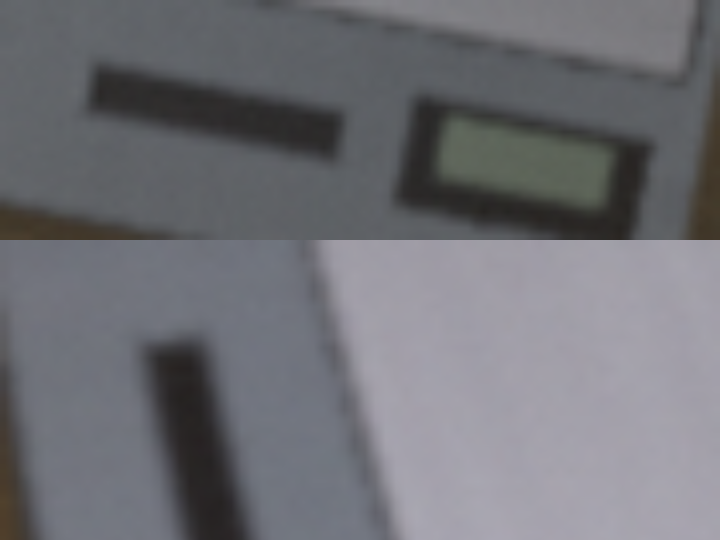

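```bash
cat >> h.py <<'E'
from scipy.spatial.transform import Rotation as R
def totool(target,yaw_y_deg=None,pos=None):
    s=robot.sense(); r=R.from_quat(s['tcp_rot']); p=s['ee_pos'] if pos is None else np.array(pos)
    d=r.inv().apply(np.array(target)-p)*1000
    y=r.apply([0,1,0]); a=np.degrees(np.arctan2(y[1],y[0]))
    t=None
    if yaw_y_deg is not None:
        t=-np.radians((yaw_y_deg-a+90)%180-90)
    return d.round(1),None if t is None else round(t,3),round(a,1)
E
python3 - <<'E'
from h import *
print(totool([.45,.15,.25],108)); print(totool([.4693,-.2893,.16],108));print(totool([.4693,-.2893,.0875],108))
for cam,boxes in(('top',{'red':(340,170,362,192),'big':(358,232,388,258)}),('side',{'red':(308,262,332,305),'big':(235,300,262,355)})):
    d=np.load(f'pics/{cam}0.npy');vv,uu=np.mgrid[0:384,0:512]
    W=world(cam,uu.ravel(),vv.ravel(),d.ravel()).reshape(384,512,3)
    for k,b in boxes.items():
        P=W[b[1]:b[3],b[0]:b[2]].reshape(-1,3); P=P[P[:,2]>.05]; t=P[P[:,2]>P[:,2].max()-.012]; print(cam,k,P[:,2].max(),cv2.minAreaRect((t[:,:2]*1000).astype(np.float32)))
E
```

```text
(array([-3.842e+02, -3.219e+02,  3.000e-01]), np.float64(-0.619), np.float64(72.5))
(array([-534.5, -735.2,   90.3]), np.float64(-0.619), np.float64(72.5))
(array([-534.5, -735.2,  162.8]), np.float64(-0.619), np.float64(72.5))
top red 1.1885040898994108 ((404.2246398925781, -6.191547393798828), (0.0, 0.0), 0.0)
top big 1.1885040898994108 ((404.2246398925781, -6.191547393798828), (0.0, 0.0), 0.0)
side red 0.7323129843257411 ((275.70361328125, -627.9180908203125), (0.0, 0.0), 0.0)
side big 0.7323129843257411 ((275.70361328125, -627.9180908203125), (0.0, 0.0), 0.0)
```

```bash
python3 - <<'E'
from h import *
for cam,boxes in(('top',{'red':(340,170,362,192),'big':(358,232,388,258)}),('side',{'red':(308,262,332,305),'big':(235,300,262,355)})):
    d=np.load(f'pics/{cam}0.npy');vv,uu=np.mgrid[0:384,0:512]
    W=world(cam,uu.ravel(),vv.ravel(),d.ravel()).reshape(384,512,3)
    for k,b in boxes.items():
        P=W[b[1]:b[3],b[0]:b[2]].reshape(-1,3); P=P[(P[:,2]>.05)&(P[:,2]<.4)]; t=P[P[:,2]>P[:,2].max()-.012]; print(cam,k,P[:,2].max(),cv2.minAreaRect((t[:,:2]*1000).astype(np.float32)))
E
```

```text
top red 0.10028331349597286 ((558.1805419921875, -274.21112060546875), (19.004501342773438, 18.897838592529297), 57.58573532104492)
top big 0.14087848775899525 ((377.60491943359375, -327.94305419921875), (30.059890747070312, 28.787479400634766), 80.1462173461914)
side red 0.09746013267586695 ((557.4729614257812, -275.0564270019531), (19.48741340637207, 18.863561630249023), 61.84794235229492)
side big 0.1392035841749707 ((374.54241943359375, -329.8899230957031), (29.513389587402344, 27.49786376953125), 81.56446075439453)
```

Emit:
{"op": "apply_moves", "data": {"plan": [[85,[-60,-50,0],-0.1],[75,[-120,-100,0],-0.2],[65,[-170,-140,0],-0.3],[60,[-220,-180,0],-0.4],[50,[-260,-220,0],-0.5],[45,[-300,-260,0],-0.62],[45,[-340,-310,0],-0.62],[45,[-385,-350,0],-0.62],[45,[-415,-405,0],-0.62],[45,[-440,-460,0],-0.62],[45,[-465,-515,0],-0.62],[45,[-485,-575,0],-0.62],[45,[-505,-630,0],-0.62],[45,[-520,-685,0],-0.62],[45,[-534.5,-735,0],-0.62],[45,[-534.5,-735,0],-0.62],[45,[-534.5,-735,40],-0.62],[45,[-534.5,-735,80],-0.62],[45,[-534.5,-735,80],-0.62],[45,[-534.5,-735,80],-0.62]]}}

```text
clock: 3.6
ee_pos: [0.4699, -0.289, 0.1721]
tcp_rot: [-0.157, 0.988, -0.001, 0.001]
contact_force: [0.8, -0.5, 0.4]
width: 0.0449
```

Emit:
{"op": "apply_moves", "data": {"plan": [[45,[0,0,30],0],[45,[0,0,60],0],[45,[0,0,82],0],[45,[0,0,82],0],[45,[0,0,82],0],[45,[0,0,82],0]]}}

```text
clock: 4.35
ee_pos: [0.4702, -0.2899, 0.0901]
tcp_rot: [-0.157, 0.988, -0.001, 0.001]
contact_force: [0.4, 0.6, 0.5]
width: 0.0452
```

```bash
python3 - <<'E'
from h import *
s=robot.sense(); print(s['ee_pos'],s['contact_force'])
a,_=grab('side','g1');b,_=grab('top','g1t')
cv2.imwrite('pics/g1c.png',np.hstack([cv2.resize(a[200:340,220:360],(560,560))[:, :400],cv2.resize(b[160:260,310:410],(560,560))[:,:400]]))
E
```

```text
[ 0.47019523 -0.28989264  0.09014853] [0.41167192 0.55127705 0.45567884]
```

View pics/g1c.png

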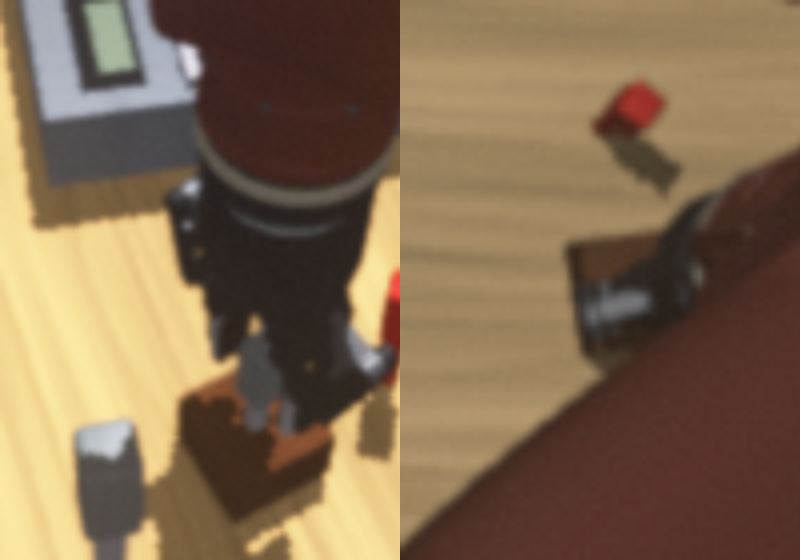

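The side crop shows the pin's handle between the open fingers above the holder. I close the grip.

Emit:
{"op": "apply_moves", "data": {"plan": [[20,[0,0,0],0],[15,[0,0,0],0],[15,[0,0,0],0],[15,[0,0,0],0],[15,[0,0,0],0],[15,[0,0,0],0]], "newtons": 60}}

```text
clock: 5.2
ee_pos: [0.4695, -0.2893, 0.0886]
tcp_rot: [-0.157, 0.988, -0.0, 0.0]
contact_force: [-0.8, 0.6, 4.5]
width: 0.0195
```

Emit:
{"op": "apply_moves", "data": {"plan": [[15,[0,0,-10],0],[15,[0,0,-25],0],[15,[0,0,-50],0],[15,[0,0,-80],0],[15,[0,0,-110],0],[15,[0,0,-110],0],[15,[0,0,-110],0]]}}

```text
clock: 6.08
ee_pos: [0.4691, -0.2889, 0.1976]
tcp_rot: [-0.157, 0.988, 0.0, -0.0]
contact_force: [0.1, 0.4, -1.2]
width: 0.0196
```

```bash
python3 - <<'E'
from h import *
s=robot.sense(); print(s['ee_pos'],s['contact_force'],s['width'])
a,d=grab('side','g2')
cv2.imwrite('pics/g2c.png',cv2.resize(a[180:340,200:360],(600,600)))
E
```

```text
[ 0.46913992 -0.28894322  0.19758223] [ 0.06568433  0.35480425 -1.23276633] 0.019567223668612417
```

View pics/g2c.png

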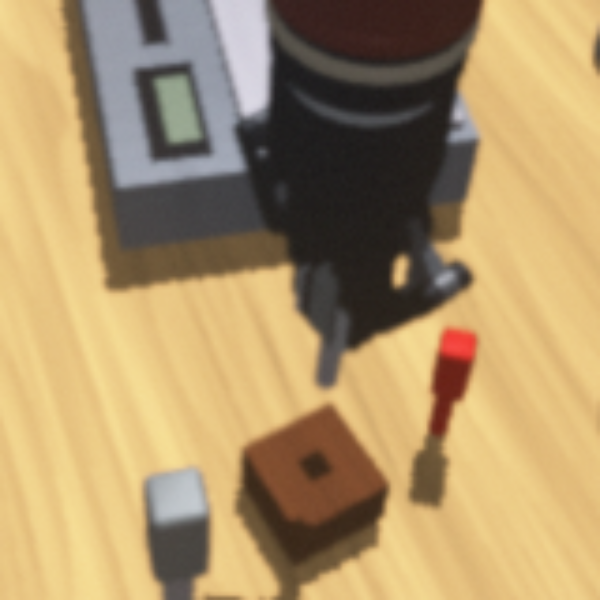

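The pin is out of the holder, with its tip hanging at about crop (325,385), which is side pixel (287,283). The larger grey pin and the red one are untouched. Next I compute the move above the lane's −y part.

```bash
python3 - <<'E'
from h import *
print(atz('side',286.7,282.2,.1976-.0735))
print(totool([.4896,.0441,.1785],99.75))
E
```

```text
[[ 0.469494   -0.29079707  0.1241    ]]
(array([-122.9,  310. ,   19. ]), np.float64(0.145), np.float64(108.1))
```

Emit:
{"op": "apply_moves", "data": {"plan": [[15,[-20,50,0],0.03],[15,[-40,100,0],0.06],[15,[-60,150,0],0.1],[15,[-80,205,0],0.145],[15,[-100,255,0],0.145],[15,[-123,310,0],0.145],[15,[-123,310,0],0.145],[15,[-123,310,19],0.145],[15,[-123,310,19],0.145],[15,[-123,310,19],0.145],[15,[-123,310,19],0.145]]}}

```text
clock: 7.5
ee_pos: [0.4904, 0.043, 0.1796]
tcp_rot: [-0.084, 0.996, -0.0, 0.0]
contact_force: [0.0, -1.0, -1.4]
width: 0.0193
```

```bash
python3 - <<'E'
from h import *
s=robot.sense(); print(s['ee_pos'],s['tcp_rot'],s['contact_force'],s['width'])
a,d=grab('side','g3');b,_=grab('top','g3t')
cv2.imwrite('pics/g3c.png',np.hstack([cv2.resize(a[140:240,200:270],(420,600)),cv2.resize(b[165:225,195:255],(380,380)).repeat(1,0)[:600] if 0 else cv2.resize(b[150:245,195:255],(379,600))]))
E
```

```text
[0.49039311 0.04298841 0.17957051] [-8.43483132e-02  9.96436303e-01 -2.23662938e-05  2.37117085e-04] [ 0.00289721 -0.96382928 -1.42171232] 0.019287797392748367
```

View pics/g3c.png

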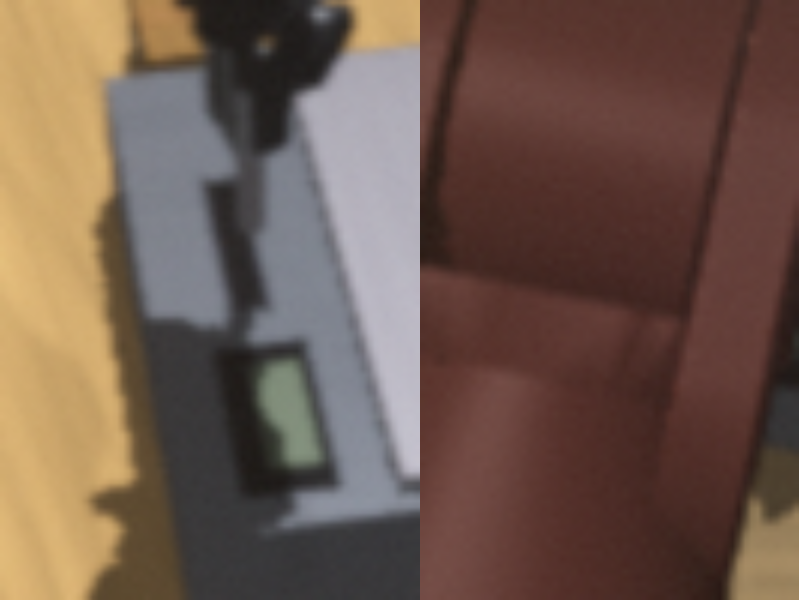

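```bash
python3 - <<'E'
from h import *
print(atz('side',241.7,178.4,.106))
e1=atz('side',242.2,190.8,.067);e2=atz('side',236.3,170.3,.067);print(e1,e2,(e1+e2)/2,np.linalg.norm(e1-e2))
print(np.array([.4904,.0430])-np.array([.4952,.0766]))
th=np.radians(-9.75);ex=np.array([np.cos(th),np.sin(th)]);ey=np.array([-ex[1],ex[0]])
for p in ([.4904,.0430],atz('side',241.7,178.4,.106)[0,:2]):
    d=np.array(p)-[.4952,.0766];print(d@ex*1000,d@ey*1000)
E
```

```text
[[0.49063105 0.0400699  0.106     ]]
[[0.48954534 0.03494004 0.067     ]] [[0.50073779 0.11887895 0.067     ]] [[0.49514157 0.07690949 0.067     ]] 0.08468182560410902
[-0.0048 -0.0336]
0.9594742458484823 -33.92756120282674
1.6833923217146138 -36.77620716103899
```

Emit:
{"op": "apply_moves", "data": {"plan": [[15,[1,2,10],0],[15,[1,2,22],0],[15,[1,2,30],0],[15,[1,2,35],0],[15,[1,2,37],0],[15,[1,2,37],0],[15,[1,2,37],0]]}}

```text
clock: 8.48
ee_pos: [0.4891, 0.0455, 0.1426]
tcp_rot: [-0.085, 0.996, -0.0, 0.0]
contact_force: [0.2, 0.8, -0.9]
width: 0.0191
```

Emit:
{"op": "apply_moves", "data": {"plan": [[15,[0,0,1],0],[15,[0,0,2],0],[15,[0,0,3],0],[15,[0,0,3],0],[15,[0,0,3],0]]}}

```text
clock: 9.1
ee_pos: [0.4889, 0.0455, 0.1393]
tcp_rot: [-0.085, 0.996, 0.0, 0.0]
contact_force: [-0.4, 0.1, -2.6]
width: 0.0194
```

Emit:
{"op": "apply_moves", "data": {"plan": [[15,[0,0,1],0],[15,[0,0,2],0],[15,[0,0,2],0],[15,[0,0,2],0]]}}

```text
clock: 9.6
ee_pos: [0.489, 0.0455, 0.1375]
tcp_rot: [-0.085, 0.996, -0.0, 0.0]
contact_force: [-0.6, -0.6, 1.1]
width: 0.0194
```

Emit:
{"op": "apply_moves", "data": {"plan": [[15,[0,0,1],0],[15,[0,0,1],0],[15,[0,0,1],0]]}}

```text
clock: 9.98
ee_pos: [0.489, 0.0455, 0.1365]
tcp_rot: [-0.085, 0.996, -0.0, 0.0]
contact_force: [-0.7, 0.3, 4.1]
width: 0.0194
```

```bash
python3 - <<'E'
from h import *
for i in range(4):
    s=robot.sense(); print(s['clock'],s['ee_pos'].round(4),s['contact_force'].round(2)); robot.get_image('side')
E
```

```text
9.975 [0.489  0.0455 0.1365] [-0.67  0.28  4.07]
10.025 [0.489  0.0455 0.1365] [-0.65 -0.48  3.86]
10.075 [0.489  0.0455 0.1364] [ 0.02 -0.3   3.4 ]
10.125 [0.489  0.0455 0.1364] [ 0.96 -0.09  4.01]
```

Contact force is about 5 N and the tip is bearing on the strip. I slide it along +y.

Emit:
{"op": "apply_moves", "data": {"plan": [[15,[0,1,0],0],[15,[0,2,0],0],[15,[0,2,0],0]]}}

```text
clock: 10.55
ee_pos: [0.4886, 0.0475, 0.1363]
tcp_rot: [-0.085, 0.996, 0.0, 0.0]
contact_force: [0.5, -1.7, 3.4]
width: 0.0195
```

Emit:
{"op": "apply_moves", "data": {"plan": [[15,[0,1,0],0],[15,[0,2,0],0],[15,[0,2,0],0]]}}

```text
clock: 10.92
ee_pos: [0.4878, 0.0498, 0.1358]
tcp_rot: [-0.085, 0.996, 0.0, -0.0]
contact_force: [-0.2, 0.8, 0.0]
width: 0.0193
```

Emit:
{"op": "apply_moves", "data": {"plan": [[15,[0,1,0],0],[15,[0,2,0],0],[15,[0,2,0],0]]}}

```text
clock: 11.3
ee_pos: [0.4877, 0.0515, 0.1362]
tcp_rot: [-0.085, 0.996, 0.0, -0.0]
contact_force: [-0.6, -0.7, -0.9]
width: 0.0196
```

The tool y axis I used (99.75°) is mirrored: the lane runs at 80.25°. The pin has therefore drifted about 3 mm across the lane, still inside it. The force has also fallen to about 0.5 N, so I'm probably over the socket. I re-centre across the lane (tool −2.4, −0.8) and then probe down.

Emit:
{"op": "apply_moves", "data": {"plan": [[15,[-1.2,-0.4,0],0],[15,[-2.4,-0.8,0],0],[15,[-2.4,-0.8,0],0],[15,[-2.4,-0.8,0],0]]}}

```text
clock: 11.8
ee_pos: [0.4904, 0.051, 0.1363]
tcp_rot: [-0.085, 0.996, 0.0, 0.0]
contact_force: [0.2, 0.6, -1.7]
width: 0.0193
```

Emit:
{"op": "apply_moves", "data": {"plan": [[15,[0,0,0.7],0],[15,[0,0,1.5],0],[15,[0,0,1.5],0]]}}

```text
clock: 12.18
ee_pos: [0.4903, 0.0511, 0.1347]
tcp_rot: [-0.085, 0.996, 0.0, -0.0]
contact_force: [0.7, -0.2, -0.7]
width: 0.0194
```

No force 3.7 mm below the strip surface, so the tip is in the socket. I shift 1 mm towards the estimated centre and go deeper, watching the force.

Emit:
{"op": "apply_moves", "data": {"plan": [[15,[-0.3,1,0],0],[15,[-0.3,1,1],0],[15,[-0.3,1,2],0],[15,[-0.3,1,3],0],[15,[-0.3,1,3],0]]}}

```text
clock: 12.8
ee_pos: [0.4904, 0.0521, 0.1317]
tcp_rot: [-0.085, 0.996, 0.0, -0.0]
contact_force: [0.1, 0.2, -1.9]
width: 0.0195
```

```bash
python3 - <<'E'
from h import *
for i in range(3):
    s=robot.sense(); print(s['clock'],s['ee_pos'].round(4),s['contact_force'].round(2),s['moment'].round(2)); robot.get_image('side')
E
```

```text
12.8 [0.4904 0.0521 0.1317] [ 0.1   0.15 -1.87] [ 0.02  0.01 -0.01]
12.85 [0.4905 0.0521 0.1318] [ 1.38  0.16 -1.39] [0.   0.02 0.04]
12.9 [0.4905 0.0521 0.1318] [-0.19  0.41 -1.39] [ 0.05  0.04 -0.  ]
```

Emit:
{"op": "apply_moves", "data": {"plan": [[15,[0,0,1.5],0],[15,[0,0,3],0],[15,[0,0,4.5],0],[15,[0,0,6],0],[15,[0,0,6],0]]}}

```text
clock: 13.58
ee_pos: [0.4904, 0.0521, 0.1256]
tcp_rot: [-0.085, 0.996, 0.0, -0.0]
contact_force: [-0.7, -0.1, -2.0]
width: 0.0188
```

Emit:
{"op": "apply_moves", "data": {"plan": [[15,[0,0,1.5],0],[15,[0,0,3],0],[15,[0,0,4],0],[15,[0,0,5],0],[15,[0,0,5],0]]}}

```text
clock: 14.2
ee_pos: [0.4905, 0.0521, 0.1207]
tcp_rot: [-0.085, 0.996, 0.0, -0.0]
contact_force: [-0.5, 0.6, -0.9]
width: 0.019
```

Depth is about 17.7 mm. The last millimetres go gently.

Emit:
{"op": "apply_moves", "data": {"plan": [[15,[0,0,1],0],[15,[0,0,2],0],[15,[0,0,2],0],[15,[0,0,2],0]]}}

```text
clock: 14.7
ee_pos: [0.4905, 0.0521, 0.1188]
tcp_rot: [-0.085, 0.996, 0.0, 0.0]
contact_force: [-0.2, -0.0, -1.1]
width: 0.0192
```

Emit:
{"op": "apply_moves", "data": {"plan": [[15,[0,0,1],0],[15,[0,0,1],0],[15,[0,0,1],0]]}}

```text
clock: 15.08
ee_pos: [0.4905, 0.0521, 0.1179]
tcp_rot: [-0.085, 0.996, 0.0, 0.0]
contact_force: [-0.1, -0.8, 1.4]
width: 0.019
```

Emit:
{"op": "apply_moves", "data": {"plan": [[15,[0,0,1],0],[15,[0,0,1],0],[15,[0,0,1],0]]}}

```text
clock: 15.45
ee_pos: [0.4906, 0.0521, 0.117]
tcp_rot: [-0.085, 0.996, 0.0, 0.0]
contact_force: [-0.8, 0.3, 2.8]
width: 0.0194
```

Emit:
{"op": "apply_moves", "data": {"plan": [[25,[0,0,0],0],[35,[0,0,0],0],[45,[0,0,0],0],[45,[0,0,0],0],[45,[0,0,0],0],[45,[0,0,0],0]]}}

```text
clock: 16.2
ee_pos: [0.4905, 0.0521, 0.1168]
tcp_rot: [-0.085, 0.996, 0.0, 0.0]
contact_force: [0.2, 1.1, -0.2]
width: 0.0452
```

```bash
python3 - <<'E'
from h import *
s=robot.sense(); print(s['ee_pos'],s['contact_force'],s['width'])
a,d=grab('side','r1')
cv2.imwrite('pics/r1c.png',cv2.resize(a[120:230,200:310],(600,600)))
E
```

```text
[0.49046171 0.0520882  0.11677973] [ 0.21638733  1.06967911 -0.24572423] 0.045248702510375084
```

View pics/r1c.png

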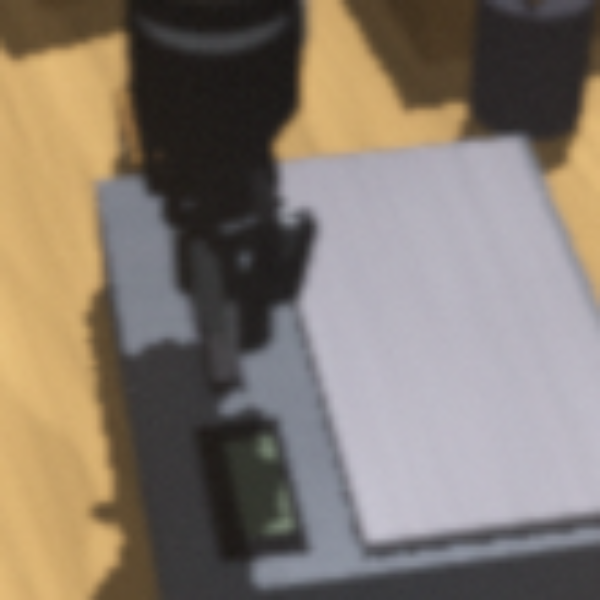

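The fingers are open around the standing pin at crop (215,300). I withdraw straight up.

Emit:
{"op": "apply_moves", "data": {"plan": [[45,[0,0,-10],0],[45,[0,0,-25],0],[45,[0,0,-55],0],[45,[0,0,-100],0],[45,[0,0,-150],0],[45,[0,0,-150],0],[45,[0,0,-150],0]]}}

```text
clock: 17.12
ee_pos: [0.4906, 0.052, 0.2671]
tcp_rot: [-0.085, 0.996, -0.0, 0.0]
contact_force: [0.7, 0.2, -0.4]
width: 0.0449
```

```bash
python3 - <<'E'
from h import *
s=robot.sense(); print(s['ee_pos'],s['contact_force'],s['width'])
a,d=grab('side','r2')
cv2.imwrite('pics/r2c.png',cv2.resize(a[120:230,200:310],(600,600)))
vv,uu=np.mgrid[0:384,0:512]
W=world('side',uu.ravel(),vv.ravel(),d.ravel()).reshape(384,512,3)
m=(d>0)&(uu>215)&(uu<260)&(vv>140)&(vv<200)
for lo,hi in((.132,.15),(.1,.13)):
    P=W[m&(W[...,2]>lo)&(W[...,2]<hi)&(np.hypot(W[...,0]-.49,W[...,1]-.052)<.03)]; print(len(P),P.mean(0),np.median(P[:,2]),cv2.minAreaRect((P[:,:2]*1000).astype(np.float32)))
E
```

```text
[0.49060804 0.05204788 0.26712685] [ 0.65329008  0.24293363 -0.36674813] 0.044892146531769234
46 [0.47452424 0.05911037 0.13620982] 0.13660024866071085 ((474.6397399902344, 60.40012741088867), (17.789037704467773, 19.048629760742188), 89.02561950683594)
89 [0.47724589 0.05169111 0.11523512] 0.11586275579424699 ((475.34271240234375, 54.40263748168945), (15.706799507141113, 29.015348434448242), 58.382442474365234)
```

View pics/r2c.png

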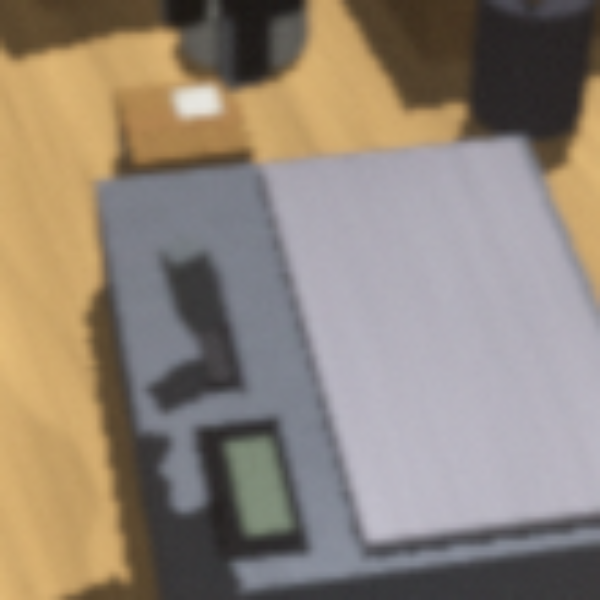

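View pics/r2.png

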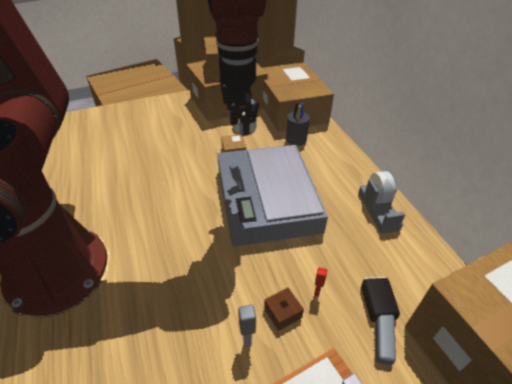

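The pin stands in the socket but leans: the handle top is at about (0.4745, 0.060, 0.137), towards scale −x. I measure the tilt and check whether it is at rest.

```bash
python3 - <<'E'
from h import *
from scipy.optimize import least_squares
a,d=grab('side','r3')
print(np.abs(a.astype(int)-cv2.imread('pics/r2.png'))[140:200,220:260].mean())
vv,uu=np.mgrid[0:384,0:512]
W=world('side',uu.ravel(),vv.ravel(),d.ravel()).reshape(384,512,3)
m=(d>0)&(uu>215)&(uu<260)&(vv>140)&(vv<200)&(W[...,2]>.088)&(W[...,2]<.16)
P=W[m];print(len(P))
# box sdf fit: handle centre c, axis rotvec
def res(q):
    r=R.from_rotvec(q[3:6]); L=np.abs(r.inv().apply(P-q[:3]))-[.01,.01,.0225]
    return np.linalg.norm(np.maximum(L,0),axis=1)+np.minimum(L.max(1),0)
best=None
for yaw in np.radians([0,15,30,45,60,75]):
    r0=R.from_rotvec([0,0,yaw])
    for tl in ([0,0,0],[-.1,-.2,0]):
        o=least_squares(res,np.r_[.48,.058,.115,(R.from_rotvec(tl)*r0).as_rotvec()],loss='soft_l1',f_scale=.001)
        if best is None or o.cost<best.cost: best=o
r=R.from_rotvec(best.x[3:]);z=r.apply([0,0,1]);print(best.cost,best.x[:3],'axis',z,'tilt',np.arccos(z[2]),'tip',best.x[:3]-z*.0725,np.abs(res(best.x)).mean())
cv2.imwrite('pics/r3c.png',cv2.resize(a[150:205,215:260],None,fx=10.5,fy=10.5,interpolation=2))
E
```

```text
1.1441666666666668
155
7.52310799564323e-05 [0.47844224 0.06030031 0.11483764] axis [-0.143313    0.12401707  0.98187634] tilt 0.19067599972677282 tip [0.48883243 0.05130908 0.0436516 ] 0.0009455199252804061
```

View pics/r3c.png

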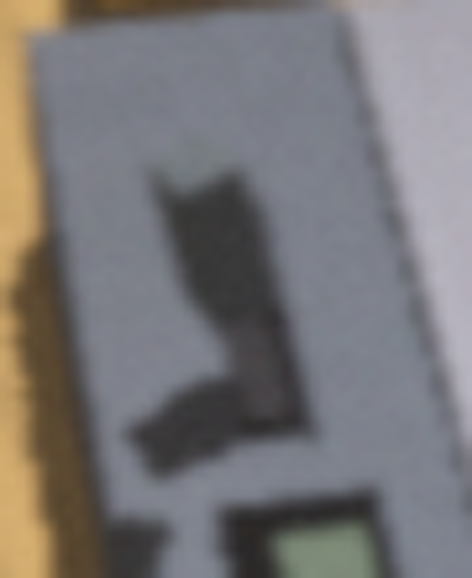

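The tilt fits at 0.19 rad. Even the worst case, with the tip against the far wall, gives about 0.25 rad, so it stays below 0.3. The pin is at rest with its tip about 20 mm deep. Re-gripping a leaning pin could load the scale past 20 N, so I leave it and hand in.

```bash
python3 - <<'E'
from h import *
print(robot.sign_off()); print(robot.sense()['clock'])
E
```

```text
the job is handed in; nothing more can be done
None
the job is handed in; nothing more can be done
```

The lock pin is in the hidden socket, pushed home and let go, but it leans by about 0.19 rad instead of standing straight. I handed the job in at about 17 s; no verdict was reported.

**What I did:** I took the smaller grey pin from the holder and put its tip in the lane. I slid it with about 5 N until the force dropped, roughly 26 mm from the lane's middle towards −y. Then I lowered it about 20 mm to the sprung bottom, pressed with about 4 N, opened the gripper and withdrew straight up.

**Last checks:**
- **Depth:** the box fit puts the tip about 21 mm below the strip; the arm's own reading at release agrees, at about 20–21 mm. At least 16 mm was needed.
- **Force:** the highest contact with the scale in any reading was about 5 N.
- **At rest:** two pictures taken one after the other show the pin unmoved, and the robot is clear of everything.
- **Other things:** the carton, the scanner, the larger grey pin and the red pin look untouched in the side view. The label roll was mostly hidden behind the gripper in the last pictures, so I did not confirm it; the arm only passed high above that side of the bench.

**What was off:**
- **Lean:** the pin tipped over in the socket's play after release. The geometric worst case is about 0.25 rad, still under the 0.3 limit. I did not re-grip it, because closing on a leaning pin could have loaded the scale past 20 N.
- **Slide direction:** for the first few millimetres I slid along a mirrored lane direction, about 20° off, and the pin drifted about 3 mm sideways inside the lane. I corrected it before inserting.

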